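Lock the rail carriage and hold the sample chamber's sprung lid at its green mark

ROBOT

A 6-joint arm with a two-finger parallel gripper is mounted at the origin on the work surface. World frame = base frame: x ahead of the robot, y to its left, z up, the work surface at z = 0. Lengths are in mm, angles in rad, forces in N, time in s.
With the tool pointing down it reaches from about 300 to 775 mm from the base axis. Payload 14.6 kg.
Tool frame: the origin (TCP) lies between the finger pads; the fingertips stand manip.finger_overhang ahead of it and the grasp point (between the pads) lies 2 mm behind it (manip.finger_overhang is the distance from the TCP to the fingertips, in mm); z points along the fingers, y is the direction in which the jaws open and shut (so a half turn about z gives the same grasp; the last joint's range is limited). The gripper opens to 94 mm and grips with 3 to 60 N. Pads are 16 mm wide; open, the fingers measure 119 mm over their backs; the gripper's body (75 mm by 177 mm) begins 78 mm behind the grasp point.
Start: joints at [1.049, 0.3, 1.521, -0, 1.321, -0.067], TCP at [241.601, 494.083, 222.446] pointing down, gripper open.
Joint ranges: [-3.03, 3.03], [-0.79, 2.21], [0.23, 2.52], [-1.04, 4.18], [0, 3.07], [-2.55, 2.55]. Speed limits (rad/s): [2.22, 2.22, 2.57, 3.14, 3.14, 3.14].

INTERFACE

Orientations are given as [roll, pitch, yaw] about the fixed x, y, z axes, in that order (R = Rz(yaw) Ry(pitch) Rx(roll)).
In Python, from cell import manip gives the robot as it stands.
- The arm moves only by the tool drive_tool, never from a script. Its argument "steps" is a list of rows, each an object with "delta_pos": the shift along the world's x, y, z in mm, a list of three; "yaw": the turn about the world's z in rad; "hand": the finger opening in mm, from 0 to 94. A call has 1 to 5 rows; each row shifts and turns the commanded pose from where the row before left it; what a row does not reach is not made up. A row lasts 1/12 s, in which the tool goes at most 41.7 mm and 7.16 degrees, less where a joint would pass 70% of its speed; a pose out of reach is approached as far as the arm can. A call is refused whole if a number of a shift passes 41.7 or a number of a turn 0.125, either way. A call with a gripper value outside its range is refused whole. The fingers move at their own pace and stop on an object; "squeeze" is the grip in N (left out, the last holds). Time passes only in rows, so rows that do not move let the fingers close. It gives the time, the measured TCP pose, the force and the opening at its end, in the units of the state.
- manip.read_state(): the state, without advancing time (a new reading comes with each control period).
- manip.camera(name): name is "side" or "top" or "wrist"; returns a dict with "frame" (400x640x3 uint8, red, green, blue), "range_z" (400x640 float32, mm along the optical axis (not along the pixel's ray), 0 where there is no reading), "intrinsics" (3x3 intrinsics, pixels), "dist_coeffs" ([k1, k2, p1, p2, k3] as OpenCV has them; the pictures are not rectified), "position" and "attitude" of the camera in the world. Camera axes: x right, y down, z forward; pixel columns grow to the right and rows downward; lengths in mm; the calibration is good to about 2 mm. A picture is of the moment at which its call begins.
- manip.sign_off(): hands the job in, once; it reports no verdict.
The state is a dict: "clock": time; "joints": joint angles; "qd": joint speeds; "effort": joint torques, N m; "eef_pos": TCP position; "eef_rot": TCP orientation; "wrist_force": force on the tool from outside, world axes, zero at the start; "moment": the same for the moment, N m; "finger_gap": finger opening in mm.
Only numpy, scipy, OpenCV 4.12 (cv2) and the standard library are available. Lean on these libraries where they do the work, as an engineer would, in place of code of your own. Each camera call takes 0.05 s, during which the arm holds its last target.

TASK

The dark sample chamber with the blue-grey lid stands loose on its optical rail between the laser and the detector: lock its carriage first, turning the winged clamp knob clockwise until it is tight, and do not shift the carriage along the rail. Then lift the sprung lid by its bar handle until the yellow pointer stands in the green band of the quadrant (about 35 degrees open), never so far as the red, where the laser's interlock trips. Finish still holding the lid steady there by its handle, so that I can look at the cell inside, and leave the loose things around the rail where they are.

Things in the scene. Friction and masses are not known exactly. Their poses are not given: they have to be found in the camera images.
- rail: aluminium optical rail, 760 x 90 mm and 28 mm high, screwed to the table. Origin under its centre on the table; y runs along the rail from the white laser (at -y, 230 to 360 mm from the centre, 100 mm high) to the grey detector head on a post (at +y, 315 to 365 mm, 100 mm high); x points across it, away from the robot at yaw 0. The carriage slides along y
- lid_hinge (a point): middle of the lid's hinge axis, on the chamber's carriage, 104 mm above the table. Axes as the rail's; the lid lies from here to -x. Dark chamber 120 (x) by 130 mm (y), top at 102 mm, its middle 65 mm to -x of here; carriage plate from 75 mm to -y to 175 mm to +y, top at 42 mm. Unlocked it slides on the rail at 2.5 N; it must stay within 10 mm of where it stood
- clamp_knob (a joint): turn of the clamp knob, rad: 0 with its wings along the rail (loose), growing clockwise seen from above, stop at 1.5 with its wings across the rail; it bites from about 0.5, is tight from 1.25 on, and stays where it is left. Turning it takes 0.1 to 0.2 N m
- knob_grip (a point): on the upright axis of the black winged clamp knob, at the middle height of its wings: 95 mm to -x and 140 mm to +y of the hinge point, 76 mm above the table. The wings are 14 mm thick, 48 mm long and reach from 12 mm below to 12 mm above this point; a white line runs along them on top, a 38 mm wide pillar (top at 54 mm) stands below. The point turns with the knob: its y axis lies along the wings, x through their thickness
- lid (a joint): opening of the lid, rad: 0 shut, grows as its robot-side edge rises about the hinge. A spring pulls it shut: about 5 N at the handle to open it, 7 N along its arc at the mark; let go, it falls shut. A quadrant on the chamber's -y side, with a yellow pointer on the lid, has a green band from 30 to 40 degrees (0.52 to 0.70 rad) and red from 46 degrees (0.80 rad) up
- lid_handle: steel U handle on the lid: a round bar, 10 mm thick and 90 mm between its legs, running along y. Origin in the bar's middle: 112 mm from the hinge axis along the lid and 36.5 mm above it (square to the lid), 141 mm above the table when shut; 34 mm of free height between the bar's centre and the lid's top, 20 mm from the lid's robot-side edge. x and z turn with the lid
- screwdriver: bystander: screwdriver with a red handle, 190 mm long, lying on the table along its x axis
- post_holder: bystander: black post holder with a steel post on a 60 x 42 mm foot, 90 mm tall, origin under its foot
- mirror_box: bystander: cream cardboard box 77 x 107 mm with a small red box on it, 53 mm tall in all, origin under its middle

How it is judged:
By the outcome, as a careful person would: the job done as asked, in the order asked, and still so for the second after the job is handed in, while the arm keeps its last pose, push and grip.
It also fails if it takes over 53 s, if anything falls off the work surface, if the arm or the gripper's body presses on something with over 40 N, if the wrist force passes 120 N, or if a joint passes its speed limit or range.

## Working session

There is one attempt and no reset: what is moved stays moved. The work goes in short steps, Python scripts to look and compute and a tool call to move; the robot and the scene stay as the last step left them, time stands still between calls to the robot, and variables do not carry over. Pictures are saved under pics/ and viewed, and the job is handed in when it is done.

Besides the shell and the picture viewer there is one more tool, called after "Request:" as a command line: name --argument value ..., lists and objects as JSON in quotes. drive_tool: Moves the arm, as the interface text tells. Its arguments: {"type":"object","properties":{"steps":{"type":"array"},"squeeze":{"type":"number"}},"required":["steps"]}

```bash
ls; mkdir -p pics; python3 - <<'E'
from cell import manip
import cv2, numpy as np
print(manip.finger_overhang, manip.read_state())
d={}
for n in ("side","top","wrist"):
    c=manip.camera(n); cv2.imwrite(f"pics/a_{n}.png",c["frame"][:,:,::-1]); 
    for k,v in c.items(): d[n+"_"+k]=np.array(v)
    print(n,c["position"],c["attitude"],c["intrinsics"],c["dist_coeffs"])
np.savez("a.npz",**d)
E
```

```text
pics
17.0 {'clock': 0.0, 'joints': array([ 1.04937438e+00,  3.00470040e-01,  1.52158637e+00, -2.54204780e-05,
        1.32073309e+00, -6.66144864e-02]), 'qd': array([-9.97179426e-04, -1.43776287e-03, -1.22374793e-04, -1.62509872e-05,
        2.02732101e-03,  1.22998859e-04]), 'effort': array([ 2.21804738e-03, -5.31833053e+01, -3.52735269e+01,  7.09044258e-02,
        2.46021291e-02,  5.70884566e-06]), 'eef_pos': array([241.49754773, 493.86144378, 221.88467269]), 'eef_rot': array([-3.14039682e+00, -5.51007796e-05,  2.68679146e+00]), 'wrist_force': array([-0.4498619 , -1.33868817,  0.28620531]), 'moment': array([ 0.00574594, -0.01457459, -0.01816496]), 'finger_gap': 93.80238553780192}
side [ 199.95002239 -546.92716067  474.54207624] [-2.11242379 -0.00892035 -0.624065  ] [[373.77549554   0.         325.67802509]
 [  0.         373.77549554 206.57953382]
 [  0.           0.           1.        ]] [0.02713438 0.         0.         0.         0.        ]
top [508.43953067 -45.55824372 902.99886333] [-3.04485194 -0.00719667 -1.57611935] [[419.72814893   0.         316.29633385]
 [  0.         419.72814893 206.42916467]
 [  0.           0.           1.        ]] [-0.08794268  0.          0.          0.          0.        ]
wrist [176.50553866 524.32086919 383.13536838] [ 2.88966652e+00 -1.34619631e-04  1.11630237e+00] [[291.27254339   0.         319.45016376]
 [  0.         291.27254339 207.40684563]
 [  0.           0.           1.        ]] [-0.01946535  0.          0.          0.          0.        ]
```

View pics/a_side.png

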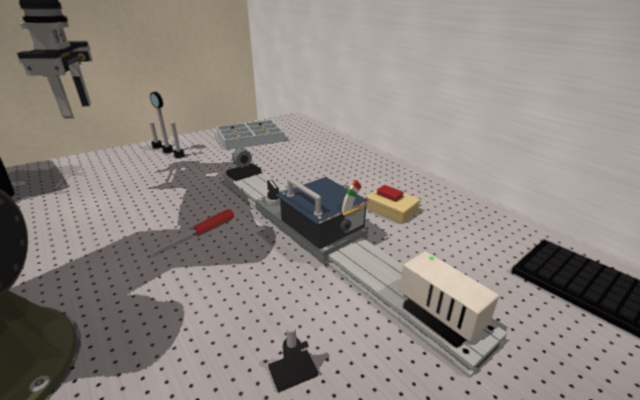

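View pics/a_top.png

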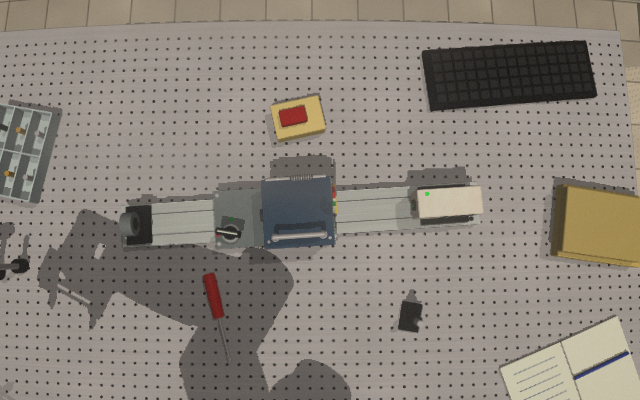

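View pics/a_wrist.png

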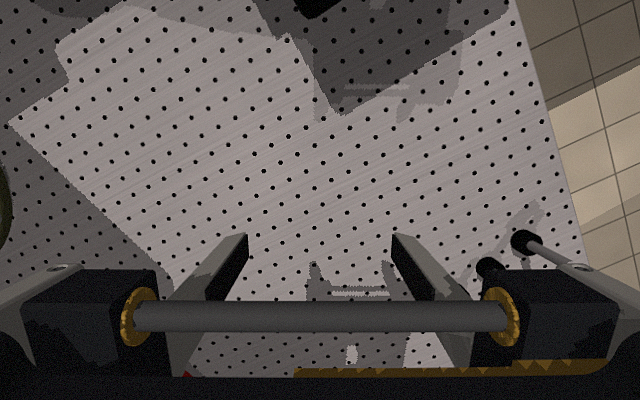

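```bash
cat > h.py <<'E'
import numpy as np, cv2
from scipy.spatial.transform import Rotation as R
def ray(c,uv):
    uv=np.array(uv,float).reshape(-1,1,2)
    n=cv2.undistortPoints(uv,np.array(c["intrinsics"]),np.array(c["dist_coeffs"])).reshape(-1,2)
    d=np.c_[n,np.ones(len(n))]@R.from_euler('xyz',c["attitude"]).as_matrix().T
    return np.array(c["position"]),d
def onplane(c,uv,z):
    p,d=ray(c,uv); return p+d*((z-p[2])/d[:,2])[:,None]
def bydepth(c,uv):
    p,d=ray(c,uv); uv=np.array(uv,int).reshape(-1,2); return p+d*np.array(c["range_z"])[uv[:,1],uv[:,0]][:,None]
def tri(c1,u1,c2,u2):
    p,d=ray(c1,u1);q,e=ray(c2,u2);d=d[0]/np.linalg.norm(d[0]);e=e[0]/np.linalg.norm(e[0])
    s=np.linalg.lstsq(np.c_[d,-e],q-p,rcond=None)[0]
    a=p+s[0]*d;b=q+s[1]*e
    return (a+b)/2,np.linalg.norm(a-b)
def load(f,n):
    z=np.load(f); return {k[len(n)+1:]:z[k] for k in z.files if k.startswith(n+"_")}
E
python3 - <<'E'
from h import *
c=load("a.npz","top"); s=load("a.npz","side")
def crop(c,x,y,w,h,k,n): cv2.imwrite(n,cv2.resize(c["frame"][y:y+h,x:x+w,::-1],None,fx=k,fy=k,interpolation=cv2.INTER_CUBIC))
crop(c,200,165,160,100,5,"pics/b_top.png"); crop(s,225,145,160,120,5,"pics/b_side.png")
g=np.mgrid[0:400,0:640][::-1].reshape(2,-1).T
P=bydepth(c,g).reshape(400,640,3)
for u,v in [(229,233),(220,231),(239,235),(222,240),(300,237),(275,239),(326,236),(300,210),(170,222),(380,210),(140,225),(450,200),(160,150)]: print(u,v,P[v,u].round(1))
np.save("P.npy",P)
E
```

```text
229 233 [536.4 118.   88.6]
220 231 [540.3 135.9  87.6]
239 235 [532.5  99.   85.3]
222 240 [523.7 141.8  41.4]
300 237 [526.7 -21.7 145.1]
275 239 [523.4  23.5 143. ]
326 236 [529.3 -69.7 108.6]
300 210 [579.  -20.6 106.7]
170 222 [561.8 255.6  28.6]
380 210 [ 585.2 -186.1   27.1]
140 225 [554.2 309.3  54.7]
450 200 [ 597.8 -312.5   99. ]
160 150 [722.8 292.3   2.2]
```

View pics/b_top.png

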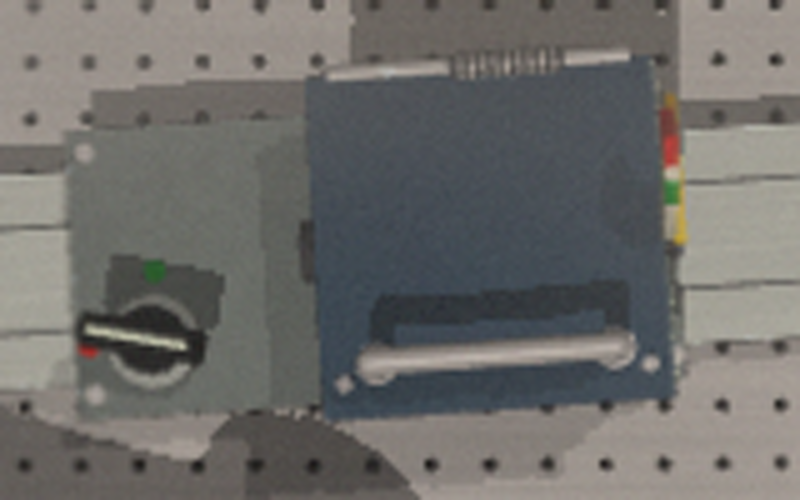

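View pics/b_side.png

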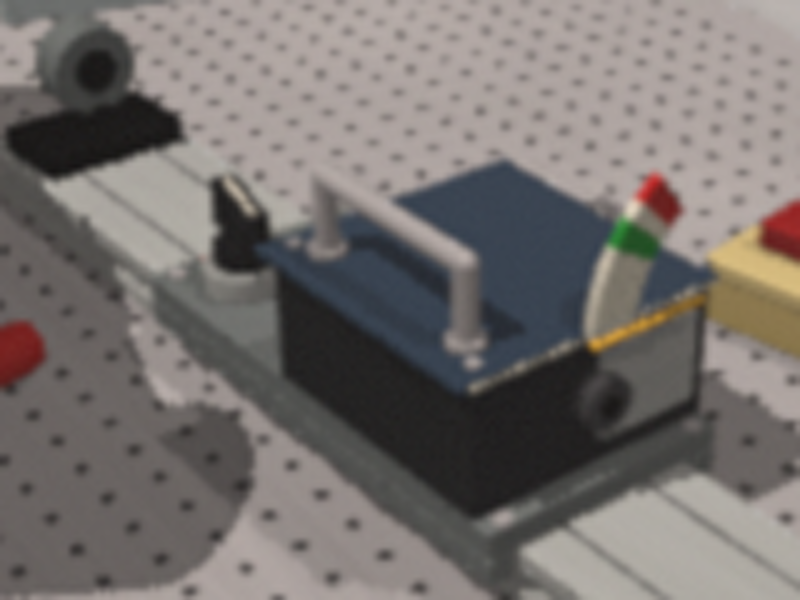

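```bash
python3 - <<'E'
from h import *
c=load("a.npz","top"); s=load("a.npz","side"); P=np.load("P.npy")
T=lambda x,y:((x+.5)/5-.5+200,(y+.5)/5-.5+165)
S=lambda x,y:((x+.5)/5-.5+225,(y+.5)/5-.5+145)
for n,a,b in [("barL",(368,361),(322,178)),("barR",(627,346),(466,256)),("knobL",(82,329),(224,182)),("knobR",(186,346),(263,214))]:
    X,e=tri(c,[T(*a)],s,[S(*b)]); print(n,X.round(1),round(e,1))
# rail yaw: cloud on plane z 20..36 bright
z=P[...,2]
# bar points by height
m=(z>136)&(z<150)&(P[...,0]>490)&(P[...,0]<560)&(abs(P[...,1]+20)<70)
B=P[m];print("bar cloud",len(B),B.mean(0),B.min(0),B.max(0)); f=np.polyfit(B[:,1],B[:,0],1);print("yaw bar",-np.arctan(f[0]))
m=(z>78)&(z<95)&(P[...,0]>500)&(P[...,0]<570)&(abs(P[...,1]-118)<40)
B=P[m];print("knob cloud",len(B),B.mean(0),B.min(0),B.max(0));rect=cv2.minAreaRect(B[:,:2].astype(np.float32));print(rect)
# rail: laser-side edges
m=(z>20)&(z<34)
for y in (-230,-190,-150,-110,170,210,250,280):
    q=P[m&(abs(P[...,1]-y)<8)&(abs(P[...,0]-570)<80)]
    print(y,np.percentile(q[:,0],[1,99]).round(1) if len(q) else None)
m=(z>98)&(z<112)&(P[...,0]>490)&(abs(P[...,1]+20)<90)
B=P[m];print(cv2.minAreaRect(B[:,:2].astype(np.float32)))
g=cv2.cvtColor(c["frame"],cv2.COLOR_RGB2GRAY)[225:242,210:245]
mm=(g>150).astype(np.uint8);n,l,st,ce=cv2.connectedComponentsWithStats(mm);print(st[1:],ce[1:]+[210,225])
E
```

```text
barL [527.7  27.  139. ] 0.5
barR [532.1 -66.7 145.7] 0.3
knobL [542.5 144.2  83.6] 2.0
knobR [537.1 101.7  87.4] 5.3
bar cloud 297 [529.8758435  -18.33762549 144.59297881] [523.31614746 -66.93065981 139.49601253] [537.52800867  30.96362083 148.85051341]
yaw bar 0.06376122351430158
knob cloud 179 [537.80285566 122.07369816  87.52475526] [528.58988774  99.04403176  81.86328511] [548.20469551 145.92663551  91.02213244]
((537.9537963867188, 122.56022644042969), (48.178131103515625, 13.76746654510498), 80.52580261230469)
-230 [547. 634.]
-190 [543.1 631.9]
-150 [541.4 629.7]
-110 [539.4 627.2]
170 [519.8 610. ]
210 [517.7 606. ]
250 [517.7 604.3]
280 [515.6 602.2]
((578.8554077148438, -19.325576782226562), (138.89547729492188, 142.04661560058594), 3.2782928943634033)
[[ 0  0  4  5 17]
 [ 0  7  4  6 20]
 [ 8  6 19  4 19]
 [ 0 14  1  1  1]] [[211.23529412 227.17647059]
 [211.35       234.05      ]
 [227.         232.10526316]
 [210.         239.        ]]
```

Request:
drive_tool --steps '[{"delta_pos": [24.7, -31, 0], "yaw": -0.107, "hand": 94}, {"delta_pos": [24.7, -31, 0], "yaw": -0.107, "hand": 94}, {"delta_pos": [24.7, -31, 0], "yaw": -0.107, "hand": 94}, {"delta_pos": [24.7, -31, 0], "yaw": -0.107, "hand": 94}, {"delta_pos": [24.7, -31, 0], "yaw": -0.107, "hand": 94}]'

```text
clock: 0.57
eef_pos: [365.8, 337.4, 222.3]
eef_rot: [-3.141, 0.0, 2.147]
wrist_force: [1.0, 0.8, 0.3]
finger_gap: 94.2
```

Request:
drive_tool --steps '[{"delta_pos": [24.7, -31, 0], "yaw": -0.107, "hand": 60}, {"delta_pos": [24.7, -31, 0], "yaw": -0.107, "hand": 60}, {"delta_pos": [24.7, -31, 0], "yaw": -0.107, "hand": 60}, {"delta_pos": [24.7, -31, 0], "yaw": -0.107, "hand": 60}, {"delta_pos": [24.7, -31, 0], "yaw": -0.107, "hand": 60}]'

```text
clock: 0.98
eef_pos: [489.4, 182.2, 222.4]
eef_rot: [-3.141, 0.0, 1.611]
wrist_force: [0.7, 1.2, 0.1]
finger_gap: 64.2
```

Remaining: dx 48.6, dy −59.7, yaw −0.205.

Request:
drive_tool --steps '[{"delta_pos": [24.3, -29.9, 0], "yaw": -0.103, "hand": 60}, {"delta_pos": [24.3, -29.9, 0], "yaw": -0.102, "hand": 60}, {"delta_pos": [0, 0, 0], "yaw": 0, "hand": 60}]'

```text
clock: 1.23
eef_pos: [539.9, 119.7, 221.8]
eef_rot: [-3.142, 0.001, 1.401]
wrist_force: [0.1, 0.4, 0.8]
finger_gap: 60.2
```

```bash
python3 - <<'E'
from cell import manip
import cv2, numpy as np
print(manip.read_state()["eef_pos"],manip.read_state()["eef_rot"])
d={}
for n in ("wrist",):
    c=manip.camera(n); cv2.imwrite(f"pics/c_{n}.png",c["frame"][:,:,::-1]); 
    for k,v in c.items(): d[n+"_"+k]=np.array(v)
np.savez("c.npz",**d); print(c["position"])
E
```

```text
[539.86139197 119.68304461 221.83743054] [-3.14159077e+00  9.18533551e-04  1.40089320e+00]
[551.15035702 189.13650898 382.92366098]
```

View pics/c_wrist.png

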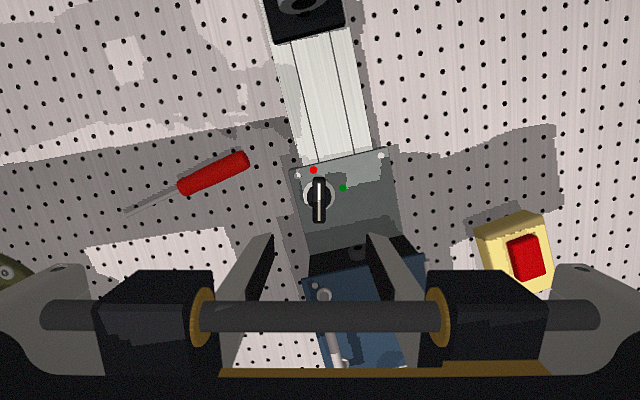

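```bash
python3 - <<'E'
from h import *
c=load("c.npz","wrist"); t=load("a.npz","top")
f=c["frame"]; g=np.mgrid[0:400,0:640][::-1].reshape(2,-1).T
P=bydepth(c,g).reshape(400,640,3)
m=(P[...,2]>78)&(P[...,2]<95)&(abs(P[...,0]-538)<40)&(abs(P[...,1]-122)<40)
m&=(np.mgrid[0:400,0:640][0]<235)
B=P[m];print(len(B),np.median(B,0),cv2.minAreaRect(B[:,:2].astype(np.float32)))
v,u=np.nonzero(m);print(u.min(),u.max(),v.min(),v.max())
k=(f.min(2)>130)&m
v,u=np.nonzero(k);print("line px",u.min(),u.max(),v.min(),v.max(),u.mean(),v.mean())
X=onplane(c,np.c_[u,v],88);print(X.mean(0),X.min(0),X.max(0)); q=np.polyfit(X[:,1],X[:,0],1);print("yaw",-np.arctan(q[0]))
print(tri(c,[(u.mean(),v.mean())],t,[(226.8,232.3)]))
cv2.imwrite("pics/c2.png",cv2.resize(f[160:240,280:360,::-1],None,fx=7,fy=7,interpolation=cv2.INTER_CUBIC))
E
```

```text
608 [539.53231329 122.29216924  86.611044  ] ((539.1052856445312, 120.4013900756836), (48.40639114379883, 13.815471649169922), 80.4177474975586)
312 325 178 223
line px 318 320 183 220 318.7608695652174 199.7608695652174
[539.79842036 122.82114148  88.        ] [535.31094797 101.27368329  88.        ] [543.87360867 140.39089967  88.        ]
yaw -0.18749159952068037
(array([538.78522701, 122.68587926,  86.18040659]), np.float64(1.9558007722041322))
```

View pics/c2.png

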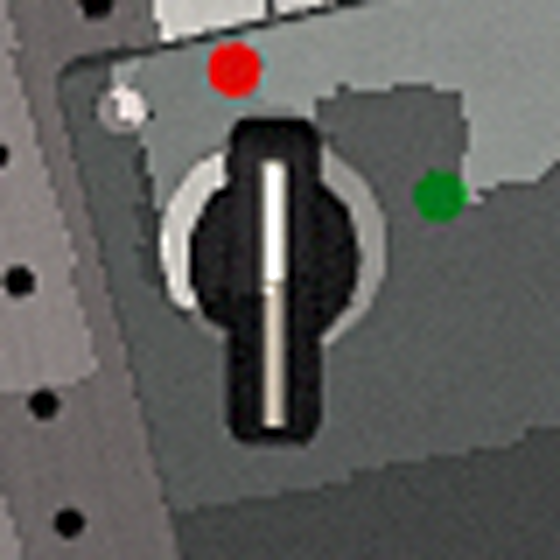

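```bash
python3 - <<'E'
from h import *
c=load("c.npz","wrist")
for v in (190,195,198,201):
  print(v,[(u,*bydepth(c,[(u,v)])[0].round(0).astype(int)) for u in range(303,336,1)])
E
```

```text
190 [(303, np.int64(522), np.int64(127), np.int64(41)), (304, np.int64(524), np.int64(129), np.int64(53)), (305, np.int64(525), np.int64(129), np.int64(53)), (306, np.int64(526), np.int64(129), np.int64(53)), (307, np.int64(527), np.int64(129), np.int64(53)), (308, np.int64(528), np.int64(129), np.int64(53)), (309, np.int64(530), np.int64(131), np.int64(66)), (310, np.int64(531), np.int64(130), np.int64(65)), (311, np.int64(532), np.int64(130), np.int64(65)), (312, np.int64(535), np.int64(134), np.int64(84)), (313, np.int64(536), np.int64(134), np.int64(86)), (314, np.int64(537), np.int64(134), np.int64(86)), (315, np.int64(538), np.int64(134), np.int64(87)), (316, np.int64(539), np.int64(133), np.int64(87)), (317, np.int64(540), np.int64(133), np.int64(86)), (318, np.int64(541), np.int64(133), np.int64(86)), (319, np.int64(542), np.int64(133), np.int64(88)), (320, np.int64(543), np.int64(133), np.int64(87)), (321, np.int64(544), np.int64(132), np.int64(87)), (322, np.int64(545), np.int64(132), np.int64(86)), (323, np.int64(546), np.int64(132), np.int64(85)), (324, np.int64(547), np.
[... 4952 characters left out ...]
4(543), np.int64(121), np.int64(86)), (323, np.int64(544), np.int64(121), np.int64(87)), (324, np.int64(545), np.int64(120), np.int64(85)), (325, np.int64(546), np.int64(120), np.int64(84)), (326, np.int64(547), np.int64(115), np.int64(66)), (327, np.int64(548), np.int64(115), np.int64(65)), (328, np.int64(549), np.int64(115), np.int64(65)), (329, np.int64(550), np.int64(114), np.int64(64)), (330, np.int64(551), np.int64(114), np.int64(66)), (331, np.int64(552), np.int64(111), np.int64(54)), (332, np.int64(553), np.int64(111), np.int64(52)), (333, np.int64(555), np.int64(111), np.int64(53)), (334, np.int64(556), np.int64(108), np.int64(41)), (335, np.int64(557), np.int64(108), np.int64(42))]
```

Request:
drive_tool --steps '[{"delta_pos": [-0.5, 2, -35], "yaw": 0, "hand": 50}, {"delta_pos": [0, 0, -35], "yaw": 0, "hand": 50}, {"delta_pos": [0, 0, -30], "yaw": 0, "hand": 50}, {"delta_pos": [0, 0, -16], "yaw": 0, "hand": 50}, {"delta_pos": [0, 0, 0], "yaw": 0, "hand": 50}]'

```text
clock: 1.7
eef_pos: [534.4, 126.8, 102.9]
eef_rot: [-3.136, 0.002, 1.414]
wrist_force: [-1.5, 0.1, -0.5]
finger_gap: 49.9
```

Request:
drive_tool --steps '[{"delta_pos": [0, 0, 0], "yaw": 0, "hand": 40}, {"delta_pos": [0, 0, 0], "yaw": 0, "hand": 40}]'

```text
clock: 1.87
eef_pos: [537.2, 126.9, 108.0]
eef_rot: [3.14, -0.001, 1.413]
wrist_force: [0.4, 0.2, -0.1]
finger_gap: 41.5
```

Request:
drive_tool --steps '[{"delta_pos": [0, 0, 0], "yaw": 0, "hand": 40}, {"delta_pos": [2, -5, 0], "yaw": -0.009, "hand": 40}, {"delta_pos": [0, 0, -5], "yaw": 0, "hand": 40}, {"delta_pos": [0, 0, 0], "yaw": 0, "hand": 40}, {"delta_pos": [0, 0, 0], "yaw": 0, "hand": 40}]'

```text
clock: 2.28
eef_pos: [538.6, 121.1, 101.3]
eef_rot: [-3.141, 0.0, 1.403]
wrist_force: [0.7, 0.7, -0.1]
finger_gap: 39.8
```

Request:
drive_tool --steps '[{"delta_pos": [0.5, 0.7, -8], "yaw": 0, "hand": 40}, {"delta_pos": [0, 0, -7.5], "yaw": 0, "hand": 40}, {"delta_pos": [0, 0, 0], "yaw": 0, "hand": 40}, {"delta_pos": [0, 0, 0], "yaw": 0, "hand": 40}, {"delta_pos": [0, 0, 0], "yaw": 0, "hand": 40}]'

```text
clock: 2.7
eef_pos: [539.2, 122.0, 85.9]
eef_rot: [-3.141, 0.0, 1.403]
wrist_force: [1.3, -0.4, -0.5]
finger_gap: 39.6
```

```bash
python3 - <<'E'
from cell import manip
import cv2, numpy as np
c=manip.camera("wrist"); cv2.imwrite("pics/d_wrist.png",cv2.resize(c["frame"][100:340,220:420,::-1],None,fx=2.5,fy=2.5))
print(manip.read_state()["eef_pos"],manip.read_state()["wrist_force"])
E
```

```text
[539.29661445 122.03828568  86.076252  ] [-0.59789145 -0.22981461  0.75722279]
```

View pics/d_wrist.png

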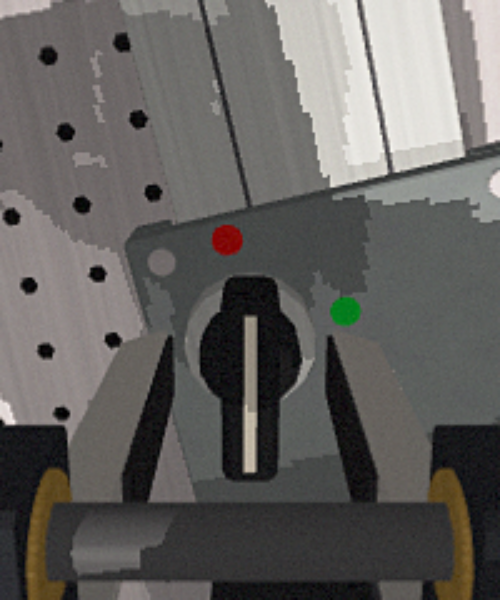

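The knob sits midway between the fingers, at x≈250 in the crop with the finger tips at 172 and 328, and its white line is upright. I'll close on it.

Request:
drive_tool --steps '[{"delta_pos": [0, 0, 0], "yaw": 0, "hand": 20}, {"delta_pos": [0, 0, 0], "yaw": 0, "hand": 10}, {"delta_pos": [0, 0, 0], "yaw": 0, "hand": 8}, {"delta_pos": [0, 0, 0], "yaw": 0, "hand": 8}, {"delta_pos": [0, 0, 0], "yaw": 0, "hand": 8}]' --squeeze 25

```text
clock: 3.17
eef_pos: [539.3, 122.0, 86.1]
eef_rot: [3.141, -0.0, 1.403]
wrist_force: [0.4, -1.0, -0.0]
finger_gap: 13.9
```

Request:
drive_tool --steps '[{"delta_pos": [0, 0, 0], "yaw": -0.06, "hand": 8}, {"delta_pos": [0, 0, 0], "yaw": -0.06, "hand": 8}, {"delta_pos": [0, 0, 0], "yaw": -0.06, "hand": 8}, {"delta_pos": [0, 0, 0], "yaw": -0.06, "hand": 8}, {"delta_pos": [0, 0, 0], "yaw": 0, "hand": 8}]'

```text
clock: 3.58
eef_pos: [539.3, 121.9, 86.0]
eef_rot: [3.141, -0.0, 1.16]
wrist_force: [1.6, -0.1, 0.5]
finger_gap: 13.9
```

Request:
drive_tool --steps '[{"delta_pos": [0, 0, 0], "yaw": -0.08, "hand": 8}, {"delta_pos": [0, 0, 0], "yaw": -0.08, "hand": 8}, {"delta_pos": [0, 0, 0], "yaw": -0.08, "hand": 8}, {"delta_pos": [0, 0, 0], "yaw": -0.08, "hand": 8}, {"delta_pos": [0, 0, 0], "yaw": -0.08, "hand": 8}]'

```text
clock: 4.0
eef_pos: [539.4, 121.9, 86.0]
eef_rot: [3.141, -0.0, 0.761]
wrist_force: [2.1, -0.6, -0.5]
finger_gap: 13.8
```

Request:
drive_tool --steps '[{"delta_pos": [0, 0, 0], "yaw": -0.08, "hand": 8}, {"delta_pos": [0, 0, 0], "yaw": -0.08, "hand": 8}, {"delta_pos": [0, 0, 0], "yaw": -0.08, "hand": 8}, {"delta_pos": [0, 0, 0], "yaw": -0.08, "hand": 8}, {"delta_pos": [0, 0, 0], "yaw": -0.08, "hand": 8}]'

```text
clock: 4.42
eef_pos: [539.5, 121.8, 86.1]
eef_rot: [3.141, -0.001, 0.361]
wrist_force: [1.8, -1.5, -0.7]
finger_gap: 14.0
```

Request:
drive_tool --steps '[{"delta_pos": [0, 0, 0], "yaw": -0.07, "hand": 8}, {"delta_pos": [0, 0, 0], "yaw": -0.06, "hand": 8}, {"delta_pos": [0, 0, 0], "yaw": 0, "hand": 8}, {"delta_pos": [0, 0, 0], "yaw": 0, "hand": 8}]'

```text
clock: 4.75
eef_pos: [539.5, 121.8, 86.1]
eef_rot: [3.141, -0.001, 0.236]
wrist_force: [3.3, -2.5, 0.5]
finger_gap: 13.5
```

```bash
python3 - <<'E'
from cell import manip
import cv2, numpy as np
c=manip.camera("wrist"); cv2.imwrite("pics/e_wrist.png",cv2.resize(c["frame"][100:340,220:420,::-1],None,fx=2.5,fy=2.5))
s=manip.read_state();print(s["eef_pos"],s["eef_rot"],s["wrist_force"],s["moment"])
E
```

```text
[539.48819509 121.79106829  86.09372883] [ 3.14123259e+00 -6.78636538e-04  2.35894481e-01] [ 3.25805837 -4.05140486  0.13267109] [-0.68498927 -0.58637969 -0.01493363]
```

View pics/e_wrist.png

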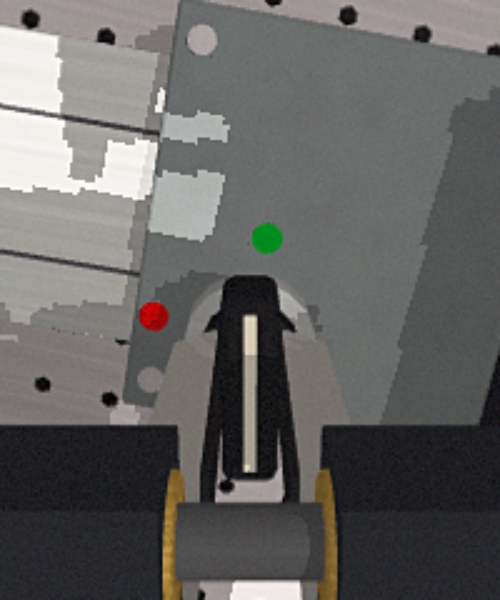

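Request:
drive_tool --steps '[{"delta_pos": [0, 0, 0], "yaw": 0, "hand": 40}, {"delta_pos": [0, 0, 0], "yaw": 0, "hand": 40}, {"delta_pos": [0, 0, 0], "yaw": 0, "hand": 40}, {"delta_pos": [0, 0, 10], "yaw": 0, "hand": 40}, {"delta_pos": [0, 0, 20], "yaw": 0, "hand": 40}]'

```text
clock: 5.22
eef_pos: [538.0, 121.9, 114.8]
eef_rot: [-3.141, 0.004, 0.233]
wrist_force: [-0.7, 0.4, 0.2]
finger_gap: 39.1
```

Request:
drive_tool --steps '[{"delta_pos": [0, 0, 30], "yaw": 0, "hand": 50}, {"delta_pos": [0, 0, 30], "yaw": 0, "hand": 50}, {"delta_pos": [0, 0, 30], "yaw": 0.1, "hand": 50}, {"delta_pos": [0, 0, 20], "yaw": 0.1, "hand": 50}, {"delta_pos": [0, 0, 0], "yaw": 0.1, "hand": 50}]'

```text
clock: 5.63
eef_pos: [540.4, 122.3, 231.5]
eef_rot: [3.139, -0.007, 0.538]
wrist_force: [0.0, 0.3, 0.0]
finger_gap: 50.2
```

Request:
drive_tool --steps '[{"delta_pos": [0, 0, 0], "yaw": 0.11, "hand": 50}, {"delta_pos": [0, 0, 0], "yaw": 0.11, "hand": 50}, {"delta_pos": [0, 0, 0], "yaw": 0.11, "hand": 50}, {"delta_pos": [0, 0, 0], "yaw": 0.11, "hand": 50}, {"delta_pos": [0, 0, 0], "yaw": 0.11, "hand": 50}]'

```text
clock: 6.05
eef_pos: [539.0, 122.1, 226.7]
eef_rot: [3.142, -0.0, 1.089]
wrist_force: [-0.3, -0.4, 0.1]
finger_gap: 50.1
```

Request:
drive_tool --steps '[{"delta_pos": [-1.8, -28, 0], "yaw": 0.108, "hand": 50}, {"delta_pos": [-1.8, -28, 0], "yaw": 0.108, "hand": 50}, {"delta_pos": [-1.8, -28, 0], "yaw": 0.109, "hand": 50}, {"delta_pos": [-1.8, -28, 0], "yaw": 0.109, "hand": 50}, {"delta_pos": [-1.8, -28, 0], "yaw": 0.109, "hand": 50}]'

```text
clock: 6.47
eef_pos: [529.8, -19.1, 226.8]
eef_rot: [3.141, -0.0, 1.632]
wrist_force: [0.6, -0.2, -0.5]
finger_gap: 50.2
```

Request:
drive_tool --steps '[{"delta_pos": [0, 0, 0], "yaw": 0, "hand": 50}, {"delta_pos": [0, 0, 0], "yaw": 0, "hand": 50}, {"delta_pos": [0, 0, 0], "yaw": 0, "hand": 50}]'

```text
clock: 6.72
eef_pos: [530.2, -17.5, 226.4]
eef_rot: [3.141, -0.0, 1.624]
wrist_force: [-0.2, 1.3, 0.6]
finger_gap: 50.4
```

```bash
python3 - <<'E'
from cell import manip
import cv2, numpy as np
d={}
for n in ("wrist","side","top"):
    c=manip.camera(n); cv2.imwrite(f"pics/f_{n}.png",c["frame"][:,:,::-1]); 
    for k,v in c.items(): d[n+"_"+k]=np.array(v)
np.savez("f.npz",**d)
s=manip.read_state();print(s["eef_pos"],s["eef_rot"])
from h import *
c=load("f.npz","wrist");t=load("f.npz","top")
g=np.mgrid[0:400,0:640][::-1].reshape(2,-1).T
P=bydepth(c,g).reshape(400,640,3)
m=(P[...,2]>134)&(P[...,2]<152)&(abs(P[...,0]-530)<14)&(abs(P[...,1]+18)<70)
v,u=np.nonzero(m);print(u.min(),u.max(),v.min(),v.max())
B=P[m];print(len(B),np.median(B,0),B.min(0),B.max(0),np.percentile(B[:,2],90)); q=np.polyfit(B[:,1],B[:,0],1);print("yaw",-np.arctan(q[0]),np.polyval(q,-18.5))
m=(P[...,2]>78)&(P[...,2]<95)&(abs(P[...,0]-538)<40)&(abs(P[...,1]-122)<40);B=P[m];print("knob",len(B),cv2.minAreaRect(B[:,:2].astype(np.float32)) if len(B) else 0)
Q=bydepth(t,g).reshape(400,640,3)
m=(Q[...,2]>78)&(Q[...,2]<95)&(abs(Q[...,0]-538)<40)&(abs(Q[...,1]-122)<35);B=Q[m];print("knob top",len(B),cv2.minAreaRect(B[:,:2].astype(np.float32)) if len(B) else 0)
E
```

```text
[530.24497308 -17.04026108 226.11250227] [ 3.14151583e+00 -1.16070659e-04  1.62598798e+00]
314 326 161 270
1197 [530.69867496 -17.08092531 143.90394434] [523.15935234 -68.7812319  134.26305323] [538.56912747  29.59766293 146.22191956] 145.09265437159848
yaw 0.06682709879303492 530.8450438554079
knob 829 ((539.35009765625, 120.04366302490234), (48.21599197387695, 14.448456764221191), 13.293292045593262)
knob top 0 0
```

View pics/f_wrist.png

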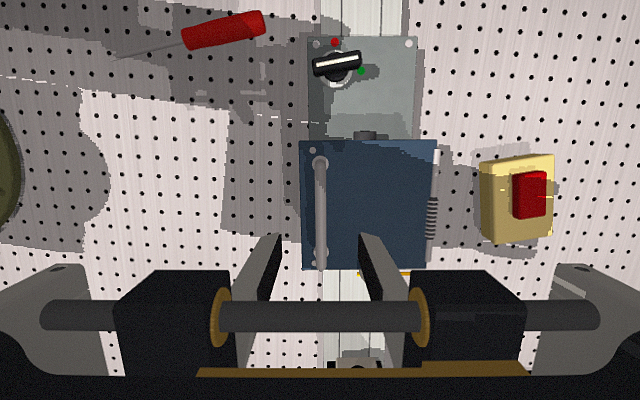

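View pics/f_side.png

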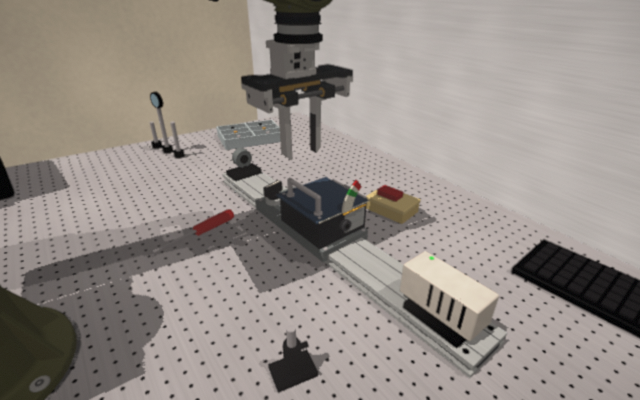

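View pics/f_top.png

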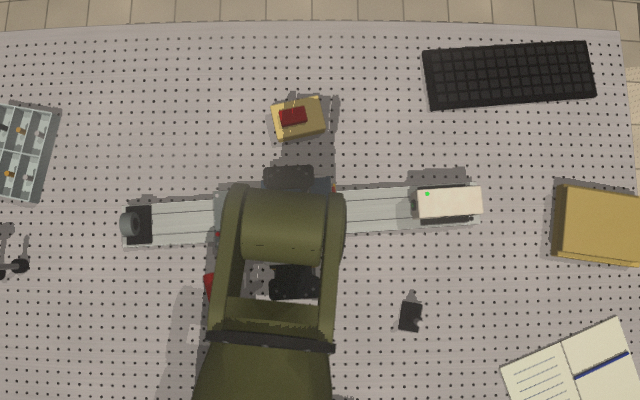

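Request:
drive_tool --steps '[{"delta_pos": [0.6, -1, -14], "yaw": 0.006, "hand": 44}, {"delta_pos": [0, 0, -14], "yaw": 0, "hand": 44}, {"delta_pos": [0, 0, -14], "yaw": 0, "hand": 44}, {"delta_pos": [0, 0, -14], "yaw": 0, "hand": 44}, {"delta_pos": [0, 0, -14], "yaw": 0, "hand": 44}]'

```text
clock: 7.28
eef_pos: [530.8, -18.2, 155.4]
eef_rot: [3.142, -0.0, 1.632]
wrist_force: [1.1, -0.2, -0.7]
finger_gap: 43.9
```

Request:
drive_tool --steps '[{"delta_pos": [0, 0, 0], "yaw": 0, "hand": 40}, {"delta_pos": [0, 0, 0], "yaw": 0, "hand": 40}, {"delta_pos": [0, 0, 0], "yaw": 0, "hand": 40}]'

```text
clock: 7.53
eef_pos: [531.2, -18.6, 156.8]
eef_rot: [3.141, 0.0, 1.632]
wrist_force: [-0.8, 0.7, 0.8]
finger_gap: 40.1
```

Request:
drive_tool --steps '[{"delta_pos": [-0.4, 0.4, -7], "yaw": 0, "hand": 40}, {"delta_pos": [0, 0, -7], "yaw": 0, "hand": 40}, {"delta_pos": [0, 0, 0], "yaw": 0, "hand": 40}, {"delta_pos": [0, 0, 0], "yaw": 0, "hand": 20}, {"delta_pos": [0, 0, 0], "yaw": 0, "hand": 14}]'

```text
clock: 7.95
eef_pos: [530.5, -18.6, 142.0]
eef_rot: [3.142, -0.0, 1.632]
wrist_force: [-0.1, 0.6, -0.1]
finger_gap: 30.1
```

Request:
drive_tool --steps '[{"delta_pos": [0, 0, 0], "yaw": 0, "hand": 6}, {"delta_pos": [0, 0, 0], "yaw": 0, "hand": 4}, {"delta_pos": [0, 0, 0], "yaw": 0, "hand": 4}, {"delta_pos": [0, 0, 0], "yaw": 0, "hand": 4}]' --squeeze 25

```text
clock: 8.28
eef_pos: [531.0, -18.6, 142.2]
eef_rot: [3.14, 0.0, 1.632]
wrist_force: [6.1, -0.4, -1.4]
finger_gap: 9.1
```

```bash
python3 - <<'E'
from cell import manip
import cv2
c=manip.camera("side"); cv2.imwrite("pics/g_side.png",cv2.resize(c["frame"][120:260,225:400,::-1],None,fx=4,fy=4,interpolation=cv2.INTER_CUBIC))
s=manip.read_state();print(s["eef_pos"],s["wrist_force"],s["finger_gap"])
E
```

```text
[531.02070296 -18.60405888 142.19759546] [ 6.08983479  0.51842847 -2.2546194 ] 9.299886873050237
```

View pics/g_side.png

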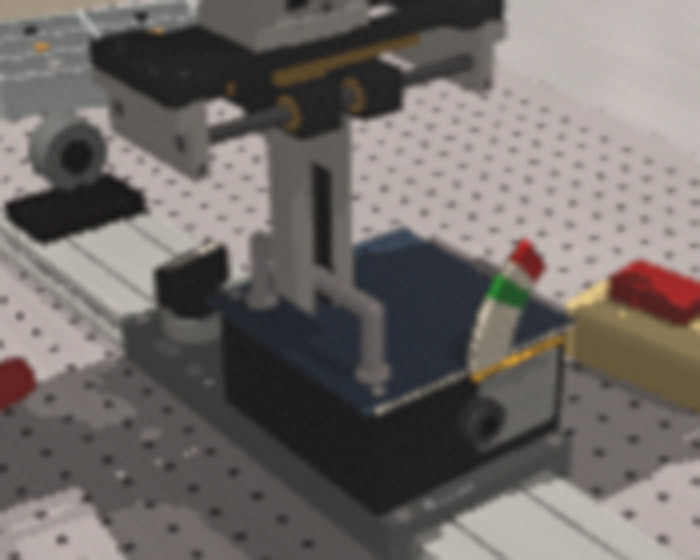

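Request:
drive_tool --steps '[{"delta_pos": [1.8, 0.1, 4.8], "yaw": 0, "hand": 4}, {"delta_pos": [1.8, 0.1, 4.8], "yaw": 0, "hand": 4}, {"delta_pos": [2.2, 0.1, 4.6], "yaw": 0, "hand": 4}, {"delta_pos": [2.2, 0.1, 4.7], "yaw": 0, "hand": 4}, {"delta_pos": [0, 0, 0], "yaw": 0, "hand": 4}]'

```text
clock: 8.75
eef_pos: [538.7, -18.1, 161.1]
eef_rot: [3.142, -0.0, 1.632]
wrist_force: [3.3, 0.4, -9.1]
finger_gap: 9.3
```

Request:
drive_tool --steps '[{"delta_pos": [0, 0, 0], "yaw": 0, "hand": 4}, {"delta_pos": [0, 0, 0], "yaw": 0, "hand": 4}]'

```text
clock: 8.92
eef_pos: [538.3, -18.2, 160.4]
eef_rot: [-3.141, -0.0, 1.632]
wrist_force: [4.8, 0.5, -9.8]
finger_gap: 8.8
```

Request:
drive_tool --steps '[{"delta_pos": [2.6, 0.2, 4.4], "yaw": 0, "hand": 4}, {"delta_pos": [2.7, 0.2, 4.4], "yaw": 0, "hand": 4}, {"delta_pos": [2.9, 0.2, 4.2], "yaw": 0, "hand": 4}, {"delta_pos": [3.0, 0.2, 4.2], "yaw": 0, "hand": 4}, {"delta_pos": [0, 0, 0], "yaw": 0, "hand": 4}]'

```text
clock: 9.33
eef_pos: [549.8, -17.4, 179.1]
eef_rot: [-3.141, 0.0, 1.632]
wrist_force: [-7.3, -0.6, -3.0]
finger_gap: 8.9
```

Request:
drive_tool --steps '[{"delta_pos": [3.3, 0.2, 3.9], "yaw": 0, "hand": 4}, {"delta_pos": [3.4, 0.2, 3.9], "yaw": 0, "hand": 4}, {"delta_pos": [3.6, 0.2, 3.6], "yaw": 0, "hand": 4}, {"delta_pos": [3.7, 0.2, 3.6], "yaw": 0, "hand": 4}, {"delta_pos": [0, 0, 0], "yaw": 0, "hand": 4}]'

```text
clock: 9.75
eef_pos: [563.2, -16.6, 194.5]
eef_rot: [-3.14, -0.0, 1.632]
wrist_force: [-15.5, -0.7, 5.4]
finger_gap: 9.4
```

```bash
python3 - <<'E'
from cell import manip
import cv2
c=manip.camera("side"); cv2.imwrite("pics/i_side.png",cv2.resize(c["frame"][110:250,225:400,::-1],None,fx=4,fy=4,interpolation=cv2.INTER_CUBIC))
s=manip.read_state();print(s["eef_pos"],s["wrist_force"],s["finger_gap"])
E
```

```text
[562.91049792 -16.60841501 194.24388318] [-14.9566978   -0.67001541   5.16526935] 8.902945675926455
```

View pics/i_side.png

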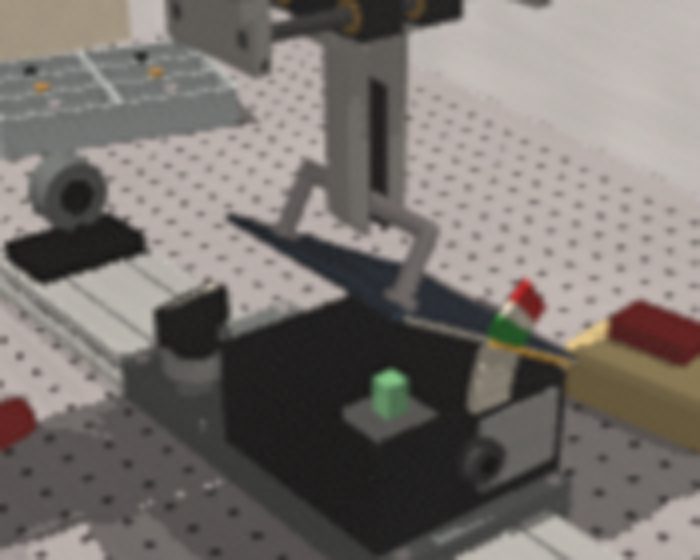

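Request:
drive_tool --steps '[{"delta_pos": [0.7, 0.1, 2.6], "yaw": 0, "hand": 4}, {"delta_pos": [1.9, 0.1, 1.8], "yaw": 0, "hand": 4}, {"delta_pos": [2.0, 0.1, 1.6], "yaw": 0, "hand": 4}, {"delta_pos": [2.0, 0.1, 1.6], "yaw": 0, "hand": 4}, {"delta_pos": [0, 0, 0], "yaw": 0, "hand": 4}]'

```text
clock: 10.22
eef_pos: [570.3, -16.1, 201.2]
eef_rot: [-3.141, -0.0, 1.632]
wrist_force: [-7.0, -0.7, -3.9]
finger_gap: 9.0
```

Request:
drive_tool --steps '[{"delta_pos": [0, 0, 0], "yaw": 0, "hand": 4}, {"delta_pos": [0, 0, 0], "yaw": 0, "hand": 4}]'

```text
clock: 10.38
eef_pos: [570.1, -16.2, 201.0]
eef_rot: [-3.141, -0.0, 1.632]
wrist_force: [-6.4, -0.0, -4.5]
finger_gap: 9.0
```

```bash
python3 - <<'E'
from cell import manip
from h import *
c=manip.camera("side"); cv2.imwrite("pics/j_side.png",cv2.resize(c["frame"][110:250,225:400,::-1],None,fx=4,fy=4,interpolation=cv2.INTER_CUBIC))
cv2.imwrite("pics/j2_side.png",cv2.resize(c["frame"][170:225,330:385,::-1],None,fx=10,fy=10,interpolation=cv2.INTER_CUBIC))
w=manip.camera("wrist");cv2.imwrite("pics/j_wrist.png",w["frame"][:,:,::-1])
s=manip.read_state();print(s["eef_pos"],s["wrist_force"],s["finger_gap"])
np.savez("j.npz",**{"side_"+k:np.array(v) for k,v in c.items()},**{"wrist_"+k:np.array(v) for k,v in w.items()})
# lid plane from side depth: blue pixels
for n,c in(("side",c),("wrist",w)):
    f=c["frame"].astype(int); g=np.mgrid[0:400,0:640][::-1].reshape(2,-1).T
    P=bydepth(c,g).reshape(400,640,3)
    m=(f[...,2]>f[...,0]+12)&(P[...,2]>100)&(P[...,2]<185)&(abs(P[...,0]-590)<75)&(abs(P[...,1]+15)<80)
    B=P[m]
    for _ in range(3):
        A=np.c_[B[:,:2],np.ones(len(B))]; q=np.linalg.lstsq(A,B[:,2],rcond=None)[0]; r=B[:,2]-A@q; B=B[abs(r)<max(3,1.5*np.std(r))]
    print(n,len(B),q,"angle",np.degrees(np.arctan(np.hypot(*q[:2]))),r.std())
E
```

```text
[570.07263432 -16.16239629 201.01675412] [-6.68322368 -0.19767738 -4.45222286] 9.418787521953266
side 5 [ 3.69597439e-01 -1.42101293e-02 -2.29122425e+01] angle 20.29794761618766 0.7887495839987672
wrist 13438 [-6.57758920e-01 -4.25022799e-02  5.29026195e+02] angle 33.390101790209755 0.6574963458623704
```

View pics/j_side.png

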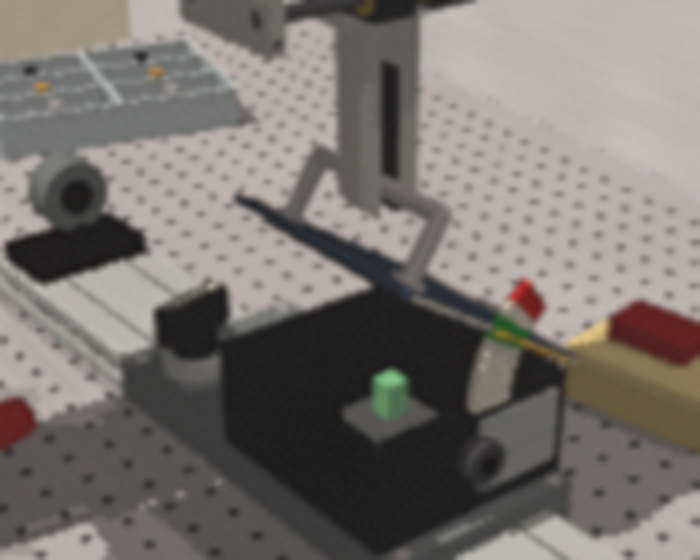

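View pics/j2_side.png

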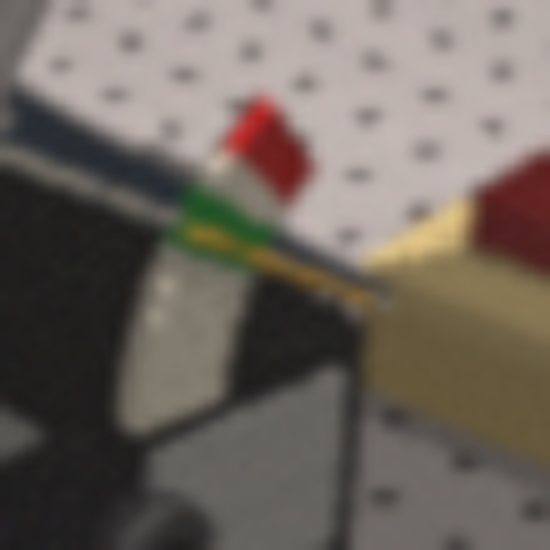

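View pics/j_wrist.png

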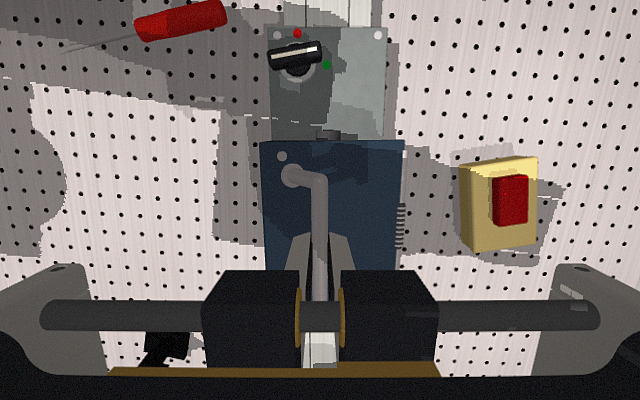

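Request:
drive_tool --steps '[{"delta_pos": [1.2, 0.1, 1.0], "yaw": 0, "hand": 4}, {"delta_pos": [0, 0, 0], "yaw": 0, "hand": 4}, {"delta_pos": [0, 0, 0], "yaw": 0, "hand": 4}, {"delta_pos": [0, 0, 0], "yaw": 0, "hand": 4}, {"delta_pos": [0, 0, 0], "yaw": 0, "hand": 4}]'

```text
clock: 10.9
eef_pos: [571.2, -16.1, 201.9]
eef_rot: [-3.141, -0.0, 1.632]
wrist_force: [-6.3, -1.0, -4.6]
finger_gap: 9.1
```

```bash
python3 - <<'E'
from cell import manip
from h import *
c=manip.camera("side")
cv2.imwrite("pics/k_side.png",cv2.resize(c["frame"][170:225,330:385,::-1],None,fx=10,fy=10,interpolation=cv2.INTER_CUBIC))
w=manip.camera("wrist")
s=manip.read_state();print(s["clock"],s["eef_pos"],s["wrist_force"],s["finger_gap"])
f=w["frame"].astype(int); g=np.mgrid[0:400,0:640][::-1].reshape(2,-1).T
P=bydepth(w,g).reshape(400,640,3)
m=(f[...,2]>f[...,0]+12)&(P[...,2]>100)&(P[...,2]<185)&(abs(P[...,0]-590)<75)&(abs(P[...,1]+15)<80)
B=P[m]
for _ in range(3):
    A=np.c_[B[:,:2],np.ones(len(B))]; q=np.linalg.lstsq(A,B[:,2],rcond=None)[0]; r=B[:,2]-A@q; B=B[abs(r)<max(3,1.5*np.std(r))]
print(np.degrees(np.arctan(np.hypot(*q[:2]))))
m=(P[...,2]>78)&(P[...,2]<95)&(abs(P[...,0]-538)<40)&(abs(P[...,1]-122)<32);B=P[m];print("knob",cv2.minAreaRect(B[:,:2].astype(np.float32)))
E
```

```text
11.0 [571.21663809 -16.10455647 201.93127298] [-5.57533238 -0.41770816 -4.92332539] 9.026720306224028
34.10593106225442
knob ((539.1075439453125, 120.1600570678711), (48.1916389465332, 14.705100059509277), 13.044411659240723)
```

View pics/k_side.png

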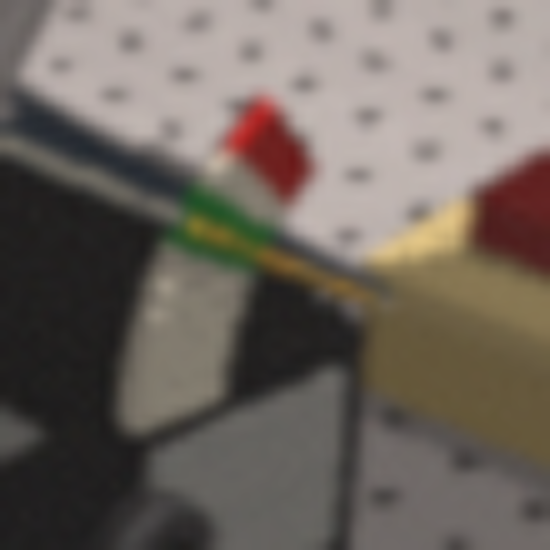

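The yellow pointer, at about (200,225) in the crop, lies inside the green band and well below the red. The lid is at about 34–35°. The knob is still at 1.40 rad and hasn't moved. I'll hand the job in.

```bash
python3 -c "
from cell import manip
print(manip.sign_off())"
```

```text
the job is handed in; nothing more can be done
None
```

The carriage is locked and the lid is held open in the green band, with the gripper still on its handle. I handed the job in at 11.0 s.

- **Clamp:** I turned the knob clockwise from about 0.22 to 1.40 rad, where it counts as tight from 1.25. The wrist camera measured 1.40 rad after release. The knob's measured centre stayed within about 0.4 mm, so the carriage did not shift along the rail.
- **Lid:** I lifted the lid by its bar along its arc. The yellow pointer is inside the green band and well below the red. A plane fitted to the lid gives 34.1°; the gripper's path, worked out just before a last small nudge, gave about 34.5° (about 35° after it).
- **Forces:** My path cut slightly inside the lid's arc on the way up, which raised the wrist force to about 16 N. I corrected it, and the steady holding force is now about 7–8 N, which is just the spring.
- **Loose things:** The gripper passed above the loose things, and in the pictures I took they showed no sign of having moved. I did not measure their positions again at the end.

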